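Hold the lamp flap open over a label sample

ROBOT

A 7-joint arm with a two-finger parallel gripper is mounted at the origin on the work surface. World frame = base frame: x ahead of the robot, y to its left, z up, the work surface at z = 0. Lengths are in m, angles in rad, forces in N, time in s.
With the tool pointing down it reaches from about 0.4 to 0.875 m from the base axis. Payload 19.3 kg.
Tool frame: the origin (TCP) lies midway between the tips of the shut fingers; the grasp point (between the pads) lies 19 mm behind it; z points along the fingers, y is the line along which they close (so a half turn about z gives the same grasp; the last joint's range is limited). The gripper opens to 85 mm and grips with 20 to 120 N. Pads are 22 mm wide; open, the fingers measure 114 mm over their backs; the gripper's body (76 mm by 85 mm) begins 54 mm behind the grasp point. The pads swing forward as they close: fully open they stand 13 mm farther back than shut.
Start: joints at [-1.27, 0.521, -0.036, 1.599, 0.021, 1.021, -0.113], TCP at [0.226, 0.583, 0.231] pointing down, gripper open.
Joint ranges: [-2.91, 2.91], [-0.3, 2.13], [-1.5, 1.42], [0.17, 2.43], [-1.26, 4.41], [0.16, 1.93], [-2.52, 2.52]. Speed limits (rad/s): [1.89, 1.89, 2.39, 2.39, 3.01, 3.01, 3.01].

INTERFACE

Orientations are given as [roll, pitch, yaw] about the fixed x, y, z axes, in that order (R = Rz(yaw) Ry(pitch) Rx(roll)).
In Python, from workcell import * gives the robot as it stands. The module is installed in compiled form; this text tells all that it offers.
- The arm moves only by the tool play_rows, never from a script. Its argument "deltas" is a list of rows, each a list of 7 numbers: the shift along the tool's x, y, z in units of 500 mm (1.0 is 500 mm), then the turn, a rotation vector about the tool's x, y, z in units of 120 degrees (1.0 is 120 degrees), then the closure, from 0 (fully open) to 1 (shut). A call has 1 to 10 rows; each row is the pose to reach, as a shift and turn from the pose commanded when the call began, along the tool's axes at that moment; what a row does not reach only later rows make up. A row lasts 1/10 s, in which the tool goes at most 50 mm and 8.59 degrees, less where a joint would pass 70% of its speed; a pose out of reach is approached as far as the arm can. A call with a number of a shift or a turn outside -1 to 1 is refused whole. A call with a gripper value outside its range is refused whole. The fingers move at their own pace and stop on an object; "newtons" is the grip in N (left out, the last holds). Time passes only in rows, so rows that repeat a pose let the fingers close. It gives the time, the measured TCP pose, the force, the opening and the grip force at its end, in the units of the state.
- observe(): the state, without advancing time (a new reading comes with each control period).
- grab_frame(name): name is "scene" or "top"; returns the picture (420x560x3 uint8, red, green, blue); there is no depth.
- get_calibration(name): a dict with "fovy" (degrees; the focal length in pixels is half the picture's height over the tangent of half this angle, whatever the lens; pixels are square), "cx", "cy" (the principal point, pixels), "k1" (the pictures are not rectified: a ray, as slopes to the right and down, at radius r is drawn at 1 + k1 r^2 times it, then the intrinsics apply), "xyz" and "rotation" of the camera in the world. Camera axes: x right, y down, z forward; pixel columns grow to the right and rows downward; lengths in m; the calibration is good to about 2 mm. A picture is of the moment at which its call begins. get_calibration takes no time and is no camera call.
- job_done(): hands the job in; it is judged then, once.
The state is a dict: "clock": time; "qpos": joint angles; "qd": joint speeds; "joint_efforts": joint torques, N m; "position": TCP position; "tool_rot": TCP orientation; "force": force on the tool from outside, world axes, zero at the start; "moment": the same for the moment, N m; "grip_width": finger opening in m; "finger_force": force on a finger pad.
Only numpy, scipy, OpenCV 4.12 (cv2) and the standard library are available. Lean on these libraries where they do the work, as an engineer would, in place of code of your own. Each camera call takes 0.05 s, during which the arm holds its last target. There are 200 camera calls.

TASK

Lay the oblong label sample block flat on the stage of the inspection stand, down between all the stop pins, and let go of it while the flap is still shut. Then lift the stand's lamp flap by its bar and hold it open at 50 degrees from shut for the photograph; it falls shut if released, so finish while still holding it there with the fingers. Leave the other things on the table alone.

Things in the scene. Friction and masses are not known exactly. Their poses are not given: they have to be found in the camera images.
- oblong_mid (a point): The oblong sample block, a white acrylic block 70 mm long (its x axis), 44 mm wide (y) and 16 mm thick (z, up) with a paper label on its top face; about 60 g, loose, lying flat on the table. The point is its centre, 8 mm above its underside. It is the only oblong one of three like blocks.
- square_mid (a point): A like sample block, but square, 52 x 52 x 16 mm; the point is its centre. To be left alone.
- disc_mid (a point): A like sample block, but round, 56 mm across and 16 mm thick; the point is its centre. To be left alone.
- stand: The grey inspection stand, fixed to the table: a base 12 mm high, 345 x 200 mm, with an aluminium stage plate in front and a lamp housing (62 mm high, top shut by the flap) behind. Origin on the table, 70 mm beyond the stage's centre; x points from the stage to the housing, away from the robot, z up. The base reaches from x = -135 to +210 mm; the housing begins at x = +70 mm.
- stage (a point): Centre of the stage's top face (120 x 120 mm plate, top 20 mm above the table); axes as the stand's. Eight steel stop pins, 8 mm across, 8 mm high (upper 4 mm coned), surround a pocket for the oblong block, long side along x, 3 mm of play on every side: pin axes at x = +-26 mm, y = +-29 mm, and at x = +-42 mm, y = +-12 mm from this point.
- hinge (a point): Middle of the flap's hinge axis, fixed to the stand: 270 mm behind the stage's centre (along stage x), 64 mm above the table. Axes as the stand's; the hinge axis is y.
- flap (a joint): Opening angle of the lamp flap, rad: 0 shut (level), 0.873 is 50 degrees, 1.35 the stop. A white plate 130 mm deep, 180 wide, 5 thick on the lamp housing, hinged at its far edge: the near edge swings up and away from the robot. About 350 g; it always falls shut. A thin wire quadrant (look only) beside it on the +y side has marks every 10 degrees, the longest at 50.
- bar (a point): Middle of the flap's round steel lifting bar, 12 mm thick, 100 mm long along the hinge axis, 30 mm before the flap's near edge, joined to it by a bent leg at either end. With the flap shut it lies 160 mm before the hinge axis and 31 mm above it; it turns with the flap. Being round it can turn between the fingers, which may keep pointing down through the lift.
- cap_a: A white bottle screw cap, 31 mm across, 60 mm high, standing; origin under its centre. To be left alone.
- cap_b: Another such cap. To be left alone.
- tape: A roll of clear tape lying flat, 90 mm across, 45 mm high; origin under its centre. To be left alone.
- labels: A roll of white labels lying flat, 90 mm across, 70 mm high; origin under its centre. To be left alone.
- marker: A black marker, 130 x 14 x 14 mm, lying along its x; origin under its centre. To be left alone.
Not all that is in view belongs to the job. What is shaped like the part that bears oblong_mid but brown or purple is not meant.

How it is judged:
By the outcome, as a careful person would: the job done as asked, in the order asked, and still so for the second after the job is handed in, while the arm keeps its last pose, push and grip.
It also fails if it takes over 64 s, if anything falls off the work surface, if the arm or the gripper's body presses on something with over 40 N, if the wrist force passes 120 N, or if a joint passes its speed limit or range.

## Working session

There is one attempt and no reset: what is moved stays moved. The work goes in short steps, Python scripts to look and compute and a tool call to move; the robot and the scene stay as the last step left them, time stands still between calls to the robot, and variables do not carry over. Pictures are saved under pics/ and viewed, at most 10 in all, crops included, and the job is handed in when it is done.

Besides the shell and the picture viewer there is one more tool, called after "Request:" by a JSON object that holds its "fn" and its "kwargs". play_rows: Moves the arm, as the interface text tells. Its arguments: {"type":"object","properties":{"deltas":{"type":"array"},"newtons":{"type":"number"}},"required":["deltas"]}

```bash
mkdir -p pics
python3 - <<'E'
from workcell import *
import cv2
for n in("scene","top"):
    im=grab_frame(n); cv2.imwrite(f"pics/{n}0.png",im[:,:,::-1]); print(get_calibration(n))
s=observe(); print({k:s[k] for k in("clock","position","tool_rot","force","grip_width")})
E
```

```text
{'fovy': 48.20079013539864, 'cx': 277.8487688981921, 'cy': 209.90221532282573, 'k1': 0.04134608970972444, 'xyz': array([ 1.1678518 , -0.44777639,  1.05494725]), 'rotation': array([-2.48401629, -0.01303459,  1.0292378 ])}
{'fovy': 48.72434622334996, 'cx': 280.3499328857846, 'cy': 217.1194597571979, 'k1': -0.007991930205213903, 'xyz': array([ 0.42345768, -0.02760689,  1.27674624]), 'rotation': array([-3.0560967 , -0.02174945, -1.57650943])}
{'clock': 0.1, 'position': array([0.22638762, 0.58226213, 0.2307968 ]), 'tool_rot': array([-3.14063940e+00,  4.94456011e-05,  2.77078884e+00]), 'force': array([ 0.48391226, -0.25510522,  0.25488973]), 'grip_width': 0.08576585096270627}
```

View pics/scene0.png

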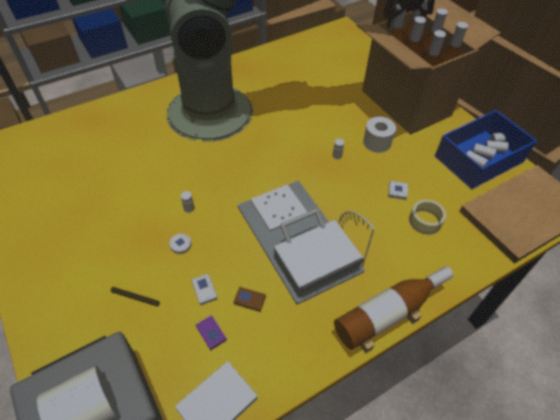

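View pics/top0.png

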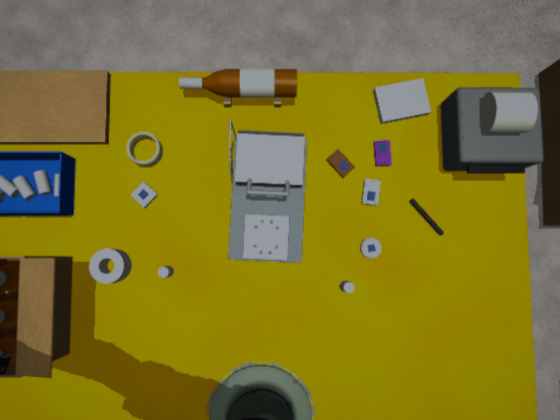

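The three white blocks in the top view are at (143,195), (371,192) and (371,248). They look square, oblong and round in that order. The same-shaped lookalikes are brown at (341,163) and purple at (383,153). The white oblong at (371,192) fits the description; in the scene view it is at (204,289). The stage pins are around (266,237) and the bar is near (267,193). I'll confirm this in a crop and measure.

```bash
cat > h.py <<'E'
import numpy as np, cv2
from scipy.spatial.transform import Rotation as R
from workcell import *
def cam(n):
    c=get_calibration(n); f=210/np.tan(np.radians(c["fovy"])/2)
    return c,f,R.from_euler("xyz",c["rotation"]).as_matrix()
def ray(n,uv):
    c,f,M=cam(n); d=(np.array(uv,float)-[c["cx"],c["cy"]])/f
    u=d.copy()
    for _ in range(10): u=d/(1+c["k1"]*(u@u))
    return np.array(c["xyz"]),M@np.array([u[0],u[1],1])
def onz(n,uv,z):
    o,d=ray(n,uv); return o+d*(z-o[2])/d[2]
def proj(n,p):
    c,f,M=cam(n); q=M.T@(np.array(p)-c["xyz"]); u=q[:2]/q[2]
    return u*(1+c["k1"]*(u@u))*f+[c["cx"],c["cy"]]
def meet(a,b):
    (o,d),(p,e)=ray("scene",a),ray("top",b); d=d/np.linalg.norm(d);e=e/np.linalg.norm(e)
    s=np.linalg.lstsq(np.c_[d,-e],p-o,rcond=None)[0]
    x,y=o+d*s[0],p+e*s[1]; return (x+y)/2,np.linalg.norm(x-y)
E
python3 - <<'E'
from h import *
t=cv2.imread("pics/top0.png"); s=cv2.imread("pics/scene0.png")
def crop(im,x,y,w,h): return cv2.resize(im[y:y+h,x:x+w],(400,300),interpolation=cv2.INTER_CUBIC)
cv2.imwrite("pics/crop.png",np.vstack([np.hstack([crop(t,317,135,100,75),crop(t,217,120,200,150)]),np.hstack([crop(s,350,0,160,120),crop(s,235,180,140,105)])]))
for n,im,(x,y),z in(("top",t,(371,192),.016),("scene",s,(204,289),.016)):
    hsv=cv2.cvtColor(im,cv2.COLOR_BGR2HSV)
    m=((hsv[:,:,1]<110)*255).astype(np.uint8)
    for c in cv2.findContours(m,cv2.RETR_EXTERNAL,cv2.CHAIN_APPROX_NONE)[0]:
        if cv2.pointPolygonTest(c,(x,y),False)>=0:
            P=np.array([onz(n,p,z)[:2] for p in c[:,0]]).astype(np.float32)
            print(n,len(c),cv2.boundingRect(c),cv2.minAreaRect(P))
E
```

```text
top 80 (362, 178, 19, 28) ((0.60130774974823, -0.3050570785999298), (0.04611913114786148, 0.07250113040208817), 81.94361877441406)
scene 80 (191, 274, 26, 31) ((0.6039562821388245, -0.3058887720108032), (0.04726352170109749, 0.07709212601184845), 81.7375259399414)
```

View pics/crop.png

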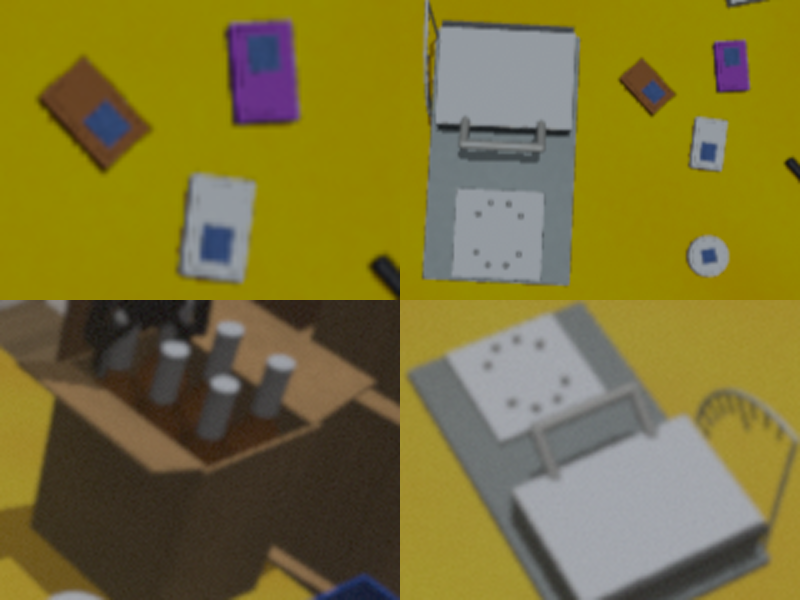

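The crop shows the white oblong (top-left panel), yawed about -8°, clear of its brown and purple neighbours. It also shows the eight pins, the bar and the quadrant. The gripper starts over the carton, so I'll go up first. Next I'll measure the pins and bar.

Run:
```python
from h import *
loc=np.array([(sx*.026,sy*.029) for sx in(1,-1) for sy in(1,-1)]+[(sx*.042,sy*.012) for sx in(1,-1) for sy in(1,-1)])
for n,box in(("top",(244,214,46,48)),("scene",(252,186,54,42))):
    ims=np.mean([grab_frame(n)[:,:,::-1].astype(float) for _ in range(4)],0)
    g=cv2.GaussianBlur(ims.mean(2),(0,0),.8).astype(np.float32)
    bh=cv2.morphologyEx(g,cv2.MORPH_BLACKHAT,np.ones((7,7)))
    x,y,w,h=box; m=np.zeros_like(bh); m[y:y+h,x:x+w]=bh[y:y+h,x:x+w]
    k,lab,st,ce=cv2.connectedComponentsWithStats((m>0.35*m.max()).astype(np.uint8))
    pts=[]
    for i in range(1,k):
        if st[i,4]>=4:
            yy,xx=np.nonzero(lab==i); wt=m[yy,xx]; pts.append((xx@wt/wt.sum(),yy@wt/wt.sum(),st[i,4]))
    print(n,np.round(pts,1).tolist())
    W=np.array([onz(n,p[:2],.026)[:2] for p in pts])
    # match with rough pose, then rigid fit
    c=np.array([.475,-.02]) if len(W)==0 else (W.min(0)+W.max(0))/2; a=0
    for _ in range(15):
        Rm=np.array([[np.cos(a),-np.sin(a)],[np.sin(a),np.cos(a)]])
        q=loc@Rm.T+c; j=np.array([np.argmin(np.hypot(*(W-p).T)) for p in q]); 
        d=np.hypot(*(W[j]-q).T); ok=d<.008
        if ok.sum()<4: break
        A=loc[ok]-loc[ok].mean(0);B=W[j][ok]-W[j][ok].mean(0)
        a=np.arctan2((A[:,0]*B[:,1]-A[:,1]*B[:,0]).sum(),(A*B).sum())
        Rm=np.array([[np.cos(a),-np.sin(a)],[np.sin(a),np.cos(a)]]); c=W[j][ok].mean(0)-Rm@loc[ok].mean(0)
    print("stage",c,"yaw",np.degrees(a),"used",ok.sum(),"res mm",np.round(d*1e3,1))
    u=np.array([np.cos(a),np.sin(a)]);b=[*(c+.11*u),.095]
    print("bar",b,proj(n,b))
print("bar by hand",meet((300.1,219),(268.5,193.5)))
```

```text
top [[261.9, 221.0, 9.0], [270.8, 221.5, 14.0], [255.6, 226.6, 13.0], [276.9, 227.6, 13.0], [254.5, 245.6, 12.0], [275.9, 246.7, 11.0], [260.4, 251.9, 15.0], [269.5, 252.3, 14.0]]
stage [ 0.47790402 -0.01563867] yaw -2.9498224104739887 used 8 res mm [0.6 0.2 0.6 0.3 0.4 0.7 0.3 0.4]
bar [np.float64(0.5877582654166906), np.float64(-0.02129942092512552), 0.095] [267.52242382 192.67206062]
scene [[275.4, 193.5, 12.0], [283.5, 195.1, 16.0], [268.1, 196.5, 13.0], [265.3, 202.5, 14.0], [292.4, 208.0, 16.0], [289.6, 214.1, 11.0], [273.8, 215.6, 17.0], [282.1, 217.4, 15.0]]
stage [ 0.48085348 -0.01596733] yaw -2.9582752193301167 used 8 res mm [0.3 0.2 0.2 0.2 0.6 0.4 0.5 0.4]
bar [np.float64(0.590706895332979), np.float64(-0.021644282662250987), 0.095] [299.47560806 218.50138844]
bar by hand (array([ 0.5879708, -0.021216 ,  0.0892075]), np.float64(0.006000196004278629))
```

```bash
cat >> h.py <<'E'
def go(x,y,z,yaw,show=True):
    "row from the present pose to TCP x,y,z pointing down with tool yaw in degrees"
    s=observe(); T=R.from_euler("xyz",s["tool_rot"])
    sh=T.inv().apply(np.array([x,y,z])-s["position"])/.5
    G=R.from_euler("xyz",[np.pi,0,np.radians(yaw)])
    tu=np.degrees((T.inv()*G).as_rotvec())/120
    print("row",np.round(sh,4).tolist(),np.round(tu,4).tolist(),"t",round(s["clock"],2),"pos",np.round(s["position"],4),"yaw",np.round(np.degrees(s["tool_rot"]),1),"F",np.round(s["force"],1),"w",round(s["grip_width"],4))
E
python3 -c "
from h import *
go(.226,.582,.35,158.8);go(.50,.15,.33,172)"
```

```text
row [0.0005, -0.0013, -0.2375] [-0.0, 0.0, -0.0004] t 0.5 pos [0.2265 0.5825 0.2313] yaw [-180.     0.   158.8] F [-0.3  0.5 -0.2] w 0.0853
row [-0.8233, -0.608, -0.1974] [-0.0, 0.0, -0.1104] t 0.5 pos [0.2265 0.5825 0.2313] yaw [-180.     0.   158.8] F [-0.3  0.5 -0.2] w 0.0853
```

Request:
{"fn": "play_rows", "kwargs": {"deltas": [[0,0,-0.1,0,0,0,0],[0,0,-0.2,0,0,0,0],[0,0,-0.24,0,0,0,0],[-0.82,-0.61,-0.2,0,0,-0.11,0],[-0.82,-0.61,-0.2,0,0,-0.11,0],[-0.82,-0.61,-0.2,0,0,-0.11,0],[-0.82,-0.61,-0.2,0,0,-0.11,0],[-0.82,-0.61,-0.2,0,0,-0.11,0],[-0.82,-0.61,-0.2,0,0,-0.11,0],[-0.82,-0.61,-0.2,0,0,-0.11,0]]}}

```text
clock: 1.5
position: [0.4131, 0.2844, 0.3378]
tool_rot: [3.141, 0.0, 3.001]
force: [1.6, 1.5, -0.2]
grip_width: 0.0851
finger_force: 0.0
```

```bash
python3 -c "
from h import *
go(.602,-.306,.20,172);go(.602,-.306,.08,172)"
```

```text
row [-0.5392, -1.1164, 0.2753] [0.0003, 0.0002, -0.0004] t 1.5 pos [0.4131 0.2844 0.3378] yaw [180.   0. 172.] F [ 1.6  1.5 -0.2] w 0.0851
row [-0.5391, -1.1165, 0.5153] [0.0003, 0.0002, -0.0004] t 1.5 pos [0.4131 0.2844 0.3378] yaw [180.   0. 172.] F [ 1.6  1.5 -0.2] w 0.0851
```

Request:
{"fn": "play_rows", "kwargs": {"deltas": [[-0.4,-0.83,0.2,0,0,0,0],[-0.4,-0.83,0.2,0,0,0,0],[-0.4,-0.83,0.2,0,0,0,0],[-0.4,-0.83,0.2,0,0,0,0],[-0.4,-0.83,0.2,0,0,0,0],[-0.4,-0.83,0.2,0,0,0,0],[-0.4,-0.83,0.2,0,0,0,0],[-0.4,-0.83,0.2,0,0,0,0],[-0.4,-0.83,0.2,0,0,0,0],[-0.4,-0.83,0.2,0,0,0,0]]}}

```text
clock: 2.5
position: [0.5522, -0.1572, 0.2367]
tool_rot: [-3.14, -0.001, 2.997]
force: [0.1, 1.9, 0.3]
grip_width: 0.0853
finger_force: 0.0
```

```bash
python3 -c "
from h import *
go(.602,-.306,.08,172);go(.602,-.306,.02,172)"
```

```text
row [-0.1414, -0.2796, 0.3138] [-0.0008, -0.0002, -0.0022] t 2.5 pos [ 0.5522 -0.1572  0.2367] yaw [-179.9   -0.   171.7] F [0.1 1.9 0.3] w 0.0853
row [-0.1415, -0.2794, 0.4338] [-0.0008, -0.0002, -0.0022] t 2.5 pos [ 0.5522 -0.1572  0.2367] yaw [-179.9   -0.   171.7] F [0.1 1.9 0.3] w 0.0853
```

Request:
{"fn": "play_rows", "kwargs": {"deltas": [[-0.12,-0.26,0.1,0,0,0,0.2],[-0.12,-0.26,0.2,0,0,0,0.2],[-0.12,-0.26,0.28,0,0,0,0.2],[-0.12,-0.26,0.28,0,0,0,0.2],[-0.12,-0.26,0.28,0,0,0,0.2],[-0.12,-0.26,0.28,0,0,0,0.2],[-0.12,-0.26,0.28,0,0,0,0.2]]}}

```text
clock: 3.2
position: [0.5942, -0.2891, 0.099]
tool_rot: [3.142, 0.001, 3.002]
force: [0.7, -0.1, 0.6]
grip_width: 0.0679
finger_force: 0.0
```

```bash
python3 -c "
from h import *
go(.602,-.306,.03,172);go(.602,-.306,.001,172)
cv2.imwrite('pics/g1.png',np.hstack([cv2.resize(grab_frame('top')[130:250,300:420,::-1],(400,400)),cv2.resize(grab_frame('scene')[220:340,140:260,::-1],(400,400))]))"
```

```text
row [-0.0199, -0.0313, 0.138] [0.0, 0.0007, -0.0001] t 3.2 pos [ 0.5942 -0.2891  0.099 ] yaw [1.80e+02 1.00e-01 1.72e+02] F [ 0.7 -0.1  0.6] w 0.0679
row [-0.0198, -0.0313, 0.196] [0.0, 0.0007, -0.0001] t 3.2 pos [ 0.5942 -0.2891  0.099 ] yaw [1.80e+02 1.00e-01 1.72e+02] F [ 0.7 -0.1  0.6] w 0.0679
```

View pics/g1.png

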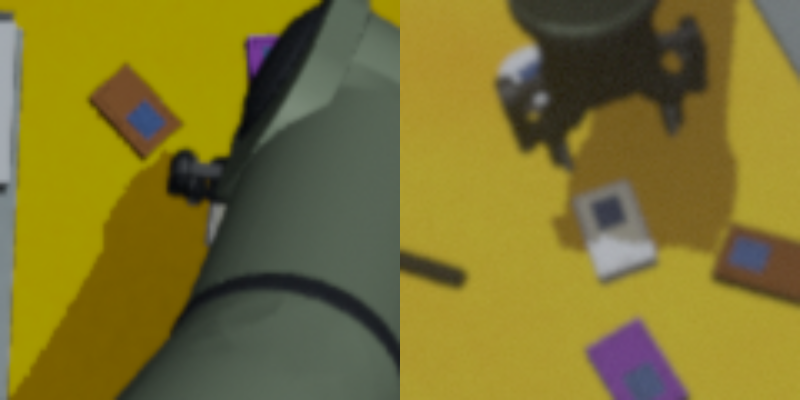

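The top view is hidden by the arm. In the scene view the two fingers are at about (560,150) and (670,115) in the crop, lined up with the block's width and just above it at (615,230). Descending.

Request:
{"fn": "play_rows", "kwargs": {"deltas": [[-0.02,-0.031,0.07,0,0,0,0.2],[-0.02,-0.031,0.14,0,0,0,0.2],[-0.02,-0.031,0.17,0,0,0,0.2],[-0.02,-0.031,0.19,0,0,0,0.2],[-0.02,-0.031,0.193,0,0,0,0.2],[-0.02,-0.031,0.193,0,0,0,0.2]], "newtons": 30}}

```text
clock: 3.9
position: [0.6019, -0.3065, 0.0024]
tool_rot: [-3.141, 0.001, 3.002]
force: [0.2, 0.1, 0.3]
grip_width: 0.0684
finger_force: 0.0
```

Request:
{"fn": "play_rows", "kwargs": {"deltas": [[0,0,0,0,0,0,0.6],[0,0,0,0,0,0,0.6],[0,0,0,0,0,0,0.6],[0,0,0,0,0,0,0.6],[0,0,0,0,0,0,0.6],[0,0,0,0,0,0,0.6]], "newtons": 30}}

```text
clock: 4.5
position: [0.6019, -0.3067, 0.0024]
tool_rot: [-3.141, 0.002, 3.001]
force: [-1.7, 1.9, 8.9]
grip_width: 0.0435
finger_force: 30.1
```

Request:
{"fn": "play_rows", "kwargs": {"deltas": [[0,0,-0.04,0,0,0,0.6],[0,0,-0.12,0,0,0,0.6],[0,0,-0.2,0,0,0,0.6],[0,0,-0.28,0,0,0,0.6],[0,0,-0.28,0,0,0,0.6]]}}

```text
clock: 5.0
position: [0.6036, -0.308, 0.1474]
tool_rot: [-3.139, 0.008, 3.001]
force: [1.5, -0.4, -0.7]
grip_width: 0.0431
finger_force: 31.6
```

```bash
python3 -c "
from h import *
go(.4794,-.0158,.15,177.05)"
```

```text
row [0.3278, 0.5437, -0.0091] [-0.0013, 0.0039, -0.0427] t 5.0 pos [ 0.6036 -0.308   0.1474] yaw [-179.9    0.5  171.9] F [ 1.5 -0.4 -0.7] w 0.0431
```

Request:
{"fn": "play_rows", "kwargs": {"deltas": [[0.33,0.54,-0.01,0,0,-0.043,0.6],[0.33,0.54,-0.01,0,0,-0.043,0.6],[0.33,0.54,-0.01,0,0,-0.043,0.6],[0.33,0.54,-0.01,0,0,-0.043,0.6],[0.33,0.54,-0.01,0,0,-0.043,0.6],[0.33,0.54,-0.01,0,0,-0.043,0.6],[0.33,0.54,-0.01,0,0,-0.043,0.6],[0.33,0.54,-0.01,0,0,-0.043,0.6],[0.33,0.54,-0.01,0,0,-0.043,0.6],[0.33,0.54,-0.01,0,0,-0.043,0.6]]}}

```text
clock: 6.0
position: [0.4761, -0.0171, 0.1462]
tool_rot: [-3.141, 0.001, 3.09]
force: [0.3, 0.4, -0.7]
grip_width: 0.0428
finger_force: 31.6
```

```bash
python3 -c "
from h import *
go(.4794,-.0158,.05,177.05)"
```

```text
row [-0.0063, 0.0031, 0.1925] [-0.0002, 0.0003, -0.0001] t 6.0 pos [ 0.4761 -0.0171  0.1462] yaw [-180.    0.  177.] F [ 0.3  0.4 -0.7] w 0.0428
```

Request:
{"fn": "play_rows", "kwargs": {"deltas": [[-0.006,0.003,0.1,0,0,0,0.6],[-0.006,0.003,0.16,0,0,0,0.6],[-0.006,0.003,0.193,0,0,0,0.6],[-0.006,0.003,0.193,0,0,0,0.6],[-0.006,0.003,0.193,0,0,0,0.6],[-0.006,0.003,0.193,0,0,0,0.6]]}}

```text
clock: 6.6
position: [0.4795, -0.0152, 0.0506]
tool_rot: [3.142, 0.002, 3.09]
force: [-0.3, 0.1, -0.2]
grip_width: 0.0432
finger_force: 31.6
```

```bash
python3 -c "
from h import *
go(.4794,-.0158,.0225,177.05)
t=cv2.resize(grab_frame('top')[200:280,230:310,::-1],(400,400),interpolation=cv2.INTER_CUBIC)
im=grab_frame('scene')[:,:,::-1];s=cv2.resize(im[170:240,240:310],(400,400),interpolation=cv2.INTER_CUBIC)
cv2.imwrite('pics/scene_hover.png',im)
cv2.imwrite('pics/p1.png',np.hstack([t,s]))"
```

```text
row [0.0001, -0.0013, 0.0562] [0.0, 0.0007, 0.0001] t 6.6 pos [ 0.4795 -0.0152  0.0506] yaw [1.800e+02 1.000e-01 1.771e+02] F [-0.3  0.1 -0.2] w 0.0432
```

View pics/p1.png

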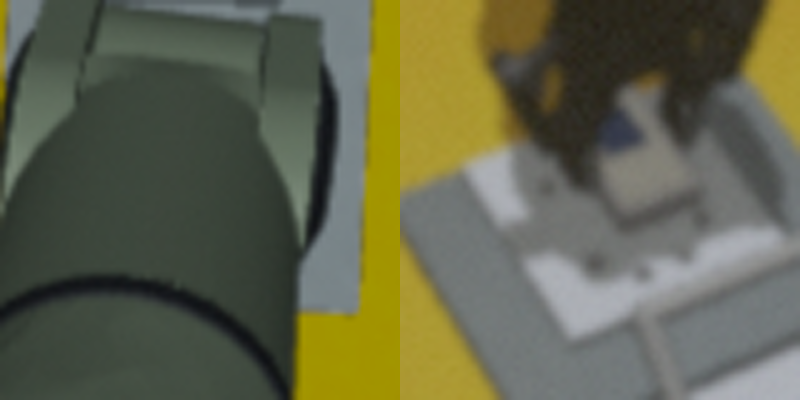

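The scene crop shows the block level in the fingers above the pocket, with its far lower corners near (279.4,208.9) and (292.5,202.9). I'll check those against where a centred block would project.

Run:
```python
from h import *
a=np.radians(-2.95);Rm=np.array([[np.cos(a),-np.sin(a)],[np.sin(a),np.cos(a)]])
z0=.0482
for y,(m) in((-.022,(279.4,208.9)),(.022,(292.5,202.9))):
    c=np.array([.4809,-.0159])+Rm@[.035,y]
    print("pred bottom",proj("scene",[*c,z0]),"top",proj("scene",[*c,z0+.016]),"measured",m,"off mm",(Rm.T@(onz("scene",m,z0)[:2]-c)*1e3).round(1))
```

```text
pred bottom [277.81668009 212.09087696] top [277.89437499 208.45482174] measured (279.4, 208.9) off mm [-7.6  8.9]
pred bottom [292.047856   206.17273131] top [292.26700472 202.51481231] measured (292.5, 202.9) off mm [-9.4  6.7]
```

Run:
```python
from h import *
ims=np.mean([grab_frame("scene")[:,:,::-1].astype(float) for _ in range(5)],0).astype(np.uint8)
c=cv2.resize(ims[180:225,255:315],(800,600),interpolation=cv2.INTER_CUBIC)
c=cv2.convertScaleAbs(c,alpha=1.5)
a=np.radians(-2.95);Rm=np.array([[np.cos(a),-np.sin(a)],[np.sin(a),np.cos(a)]])
for z in(.0482,.0642):
    P=[((proj("scene",[*(np.array([.4809,-.0159])+Rm@[x,y]),z])-[255,180]+.5)*13.333).astype(int) for x,y in((-.035,-.022),(.035,-.022),(.035,.022),(-.035,.022))]
    for p in P: cv2.circle(c,tuple(int(v) for v in p),5,(0,0,255) if z<.05 else (0,255,0),-1)
cv2.imwrite("pics/p2.png",c)
```

```text
(no output)
```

View pics/p2.png

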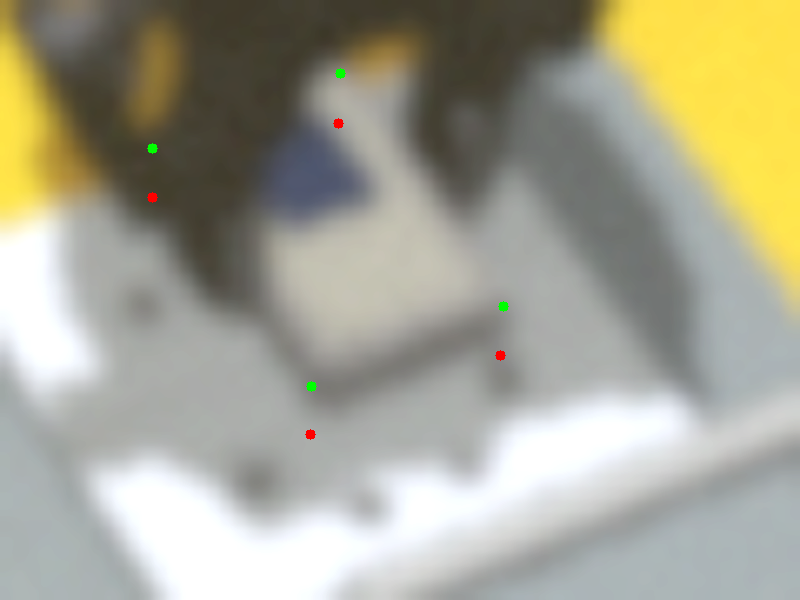

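In this crop the block's near top corners are at about (320,355) and (483,290), against green predictions at (311,386) and (503,306). That leaves a few mm of doubt, partly because I assumed a height for the dark pin spots. I'll use the stage plate's own outline at z = 20 mm as a second reference.

Run:
```python
from h import *
for n,(x,y) in(("top",(266,237)),("scene",(279,205))):
    im=cv2.imread(f"pics/{n}0.png"); im=cv2.resize(im,None,fx=4,fy=4,interpolation=cv2.INTER_CUBIC)
    g=cv2.GaussianBlur(im,(0,0),3)[:,:,0].astype(int)   # blue: grey base vs white plate vs yellow
    v=g[4*y-20:4*y+20,4*x-20:4*x+20]; w=np.median(v)
    for base in ((w+108)/2,):
        m=((g>base)*255).astype(np.uint8)
        m=cv2.morphologyEx(m,cv2.MORPH_OPEN,np.ones((25,25)))
        for c in cv2.findContours(m,cv2.RETR_EXTERNAL,cv2.CHAIN_APPROX_NONE)[0]:
            if cv2.pointPolygonTest(c,(4*x,4*y),False)>=0:
                P=np.array([onz(n,(p+.5)/4-.5,.020)[:2] for p in c[::3,0]]).astype(np.float32)
                print(n,w,base,np.array(cv2.boundingRect(c))/4,cv2.minAreaRect(P))
a=np.radians(-2.95);Rm=np.array([[np.cos(a),-np.sin(a)],[np.sin(a),np.cos(a)]])
for n in("top","scene"):
    im=cv2.imread(f"pics/{n}0.png")
    print(n,[im[tuple(int(v) for v in proj(n,[*(np.array([.479,-.0155])+Rm@[d,0]),.012 if abs(d)>.06 else .02])[::-1].round())].tolist() for d in(-.064,-.055,0,.055,.064,.07)])
```

```text
top 160.0 134.0 [243.   214.25  46.25  45.5 ] ((0.47884202003479004, -0.015772752463817596), (0.12323882430791855, 0.1211957037448883), 87.97042083740234)
scene 171.0 139.5 [254.25 186.75  50.75  40.75] ((0.47909608483314514, -0.013859555125236511), (0.119992695748806, 0.11698028445243835), 86.98170471191406)
top [[106, 119, 114], [159, 154, 148], [160, 154, 149], [159, 153, 147], [126, 123, 112], [128, 125, 114]]
scene [[140, 159, 161], [164, 163, 163], [172, 166, 163], [146, 144, 142], [99, 100, 98], [119, 117, 112]]
```

Request:
{"fn": "play_rows", "kwargs": {"deltas": [[0,0,0.01,0,0,0,0.6],[0,0,0.02,0,0,0,0.6],[0,0,0.034,0,0,0,0.6],[0,0,0.034,0,0,0,0.6]]}}

```text
clock: 7.35
position: [0.4782, -0.0148, 0.0315]
tool_rot: [-3.141, -0.002, 3.091]
force: [-0.1, -0.8, -0.1]
grip_width: 0.043
finger_force: 31.6
```

Run:
```python
from h import *
ims=np.mean([grab_frame("scene")[:,:,::-1].astype(float) for _ in range(6)],0).astype(np.uint8)
c=cv2.resize(ims[180:225,255:315],(800,600),interpolation=cv2.INTER_CUBIC)
c=cv2.convertScaleAbs(c,alpha=1.5)
s=observe();print(s["position"],s["tool_rot"],s["force"])
a=np.radians(-2.95);Rm=np.array([[np.cos(a),-np.sin(a)],[np.sin(a),np.cos(a)]])
C=np.array([.4791,-.0139])
def dot(xy,z,col):
    p=((proj("scene",[*(C+Rm@xy),z])-[255,180]+.5)*13.333).astype(int); cv2.circle(c,(int(p[0]),int(p[1])),4,col,-1)
z0=s["position"][2]-.0024
for x,y in((-.035,-.022),(.035,-.022),(.035,.022),(-.035,.022)): dot([x,y],z0,(0,0,255)); dot([x,y],z0+.016,(0,255,0))
for x,y in((.042,.012),(.042,-.012),(.026,-.029),(.026,.029),(-.026,-.029)): dot([x,y],.02,(255,0,0)); dot([x,y],.028,(255,0,255))
cv2.imwrite("pics/p3.png",c)
```

```text
[ 0.47886104 -0.01472524  0.03276321] [3.14157855e+00 3.02375681e-04 3.09122762e+00] [-0.03235975  0.2831687   0.15712892]
```

View pics/p3.png

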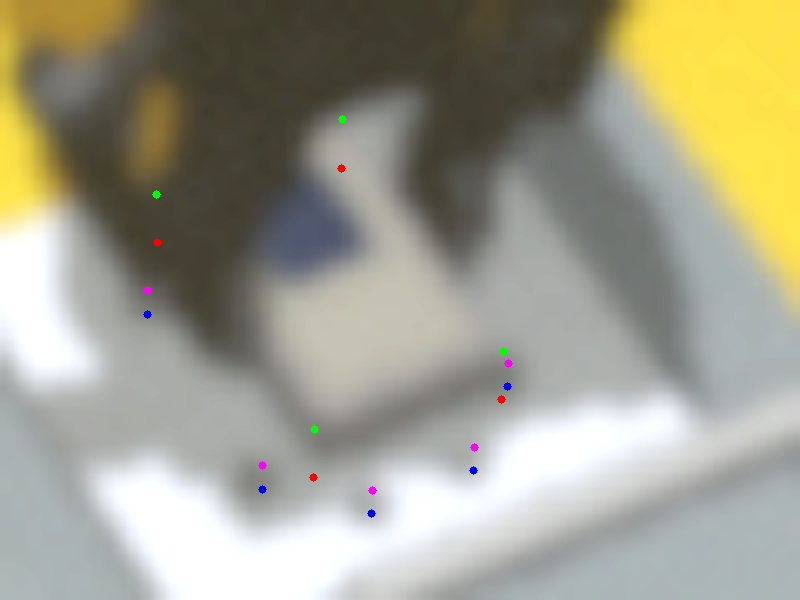

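The pin dots fit the dark pins at (255,482) and (373,503), so the stage centre (0.479, -0.015) is good. The block's left and right edges are inset symmetrically by its bevel, so it is centred across its width. I'll nudge it 1 mm away from the robot and lower gently, watching the force.

Request:
{"fn": "play_rows", "kwargs": {"deltas": [[-0.002,0,0,0,0,0,0.6],[-0.002,0,0.005,0,0,0,0.6],[-0.002,0,0.01,0,0,0,0.6],[-0.002,0,0.012,0,0,0,0.6],[-0.002,0,0.012,0,0,0,0.6]]}}

```text
clock: 8.15
position: [0.4796, -0.0148, 0.0264]
tool_rot: [-3.142, -0.0, 3.091]
force: [0.8, 0.3, -1.0]
grip_width: 0.0435
finger_force: 31.6
```

```bash
python3 -c "
from h import *
go(.4797,-.0150,.0225,177.05)"
```

```text
row [-0.0002, -0.0004, 0.0078] [-0.0, -0.0002, 0.0005] t 8.15 pos [ 0.4796 -0.0148  0.0264] yaw [-180.    -0.   177.1] F [ 0.8  0.3 -1. ] w 0.0435
```

Request:
{"fn": "play_rows", "kwargs": {"deltas": [[0,0,0.003,0,0,0,0.6],[0,0,0.006,0,0,0,0.6],[0,0,0.007,0,0,0,0.6],[0,0,0.007,0,0,0,0.6]]}}

```text
clock: 8.55
position: [0.4797, -0.0148, 0.023]
tool_rot: [-3.142, -0.0, 3.091]
force: [0.6, -0.4, 0.1]
grip_width: 0.0431
finger_force: 31.6
```

Request:
{"fn": "play_rows", "kwargs": {"deltas": [[0,0,0.0015,0,0,0,0.6],[0,0,0.0025,0,0,0,0.6],[0,0,0.0025,0,0,0,0.6]]}}

```text
clock: 8.85
position: [0.4798, -0.0148, 0.0224]
tool_rot: [3.141, 0.0, 3.091]
force: [-3.9, 0.9, 15.6]
grip_width: 0.0431
finger_force: 33.3
```

Contact comes at TCP z = 22.4 mm, so the underside is at 20 mm and the block is seated. Releasing.

Request:
{"fn": "play_rows", "kwargs": {"deltas": [[0,0,-0.001,0,0,0,0.2],[0,0,-0.002,0,0,0,0.2],[0,0,-0.002,0,0,0,0.2],[0,0,-0.002,0,0,0,0.2],[0,0,-0.06,0,0,0,0.2],[0,0,-0.15,0,0,0,0.2],[0,0,-0.24,0,0,0,0.2],[0,0,-0.3,0,0,0,0.2],[0,0,-0.3,0,0,0,0.2]]}}

```text
clock: 9.75
position: [0.4815, -0.0147, 0.1754]
tool_rot: [3.14, 0.006, 3.091]
force: [0.5, 0.2, -1.0]
grip_width: 0.0685
finger_force: 0.0
```

```bash
python3 -c "
from h import *
go(.588,-.0209,.17,87.05)
im=np.mean([grab_frame('scene')[:,:,::-1].astype(float) for _ in range(5)],0).astype(np.uint8)
cv2.imwrite('pics/p4.png',cv2.convertScaleAbs(cv2.resize(im[180:225,255:315],(800,600),interpolation=cv2.INTER_CUBIC),alpha=1.4))"
```

```text
row [-0.2134, -0.0016, 0.0121] [0.0026, 0.0017, 0.7505] t 9.75 pos [ 0.4815 -0.0147  0.1754] yaw [179.9   0.3 177.1] F [ 0.5  0.2 -1. ] w 0.0685
```

View pics/p4.png

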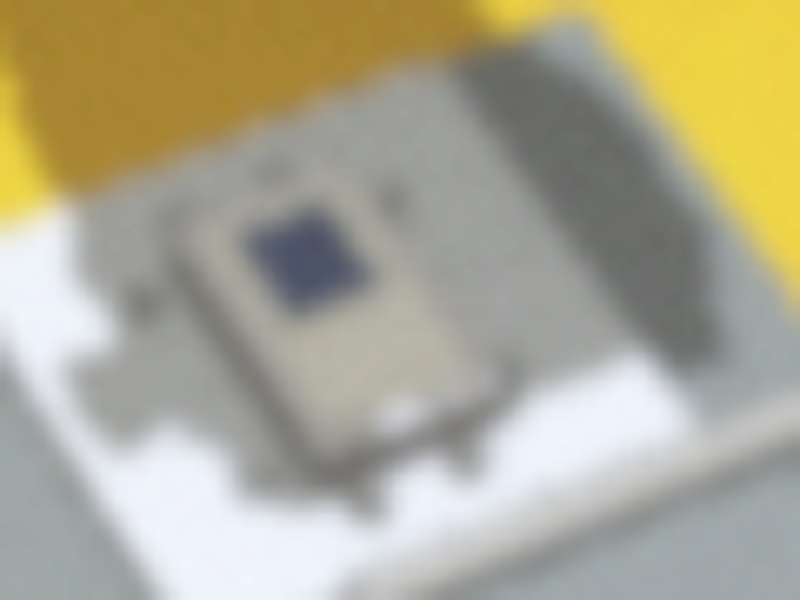

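The block lies flat in the pocket (centre about (330,320) in the crop), with pins visible on all four sides and none under it. Next is the bar.

Request:
{"fn": "play_rows", "kwargs": {"deltas": [[-0.02,0,0,0,0,0.07,0.5],[-0.04,0,0,0,0,0.14,0.5],[-0.06,0,0,0,0,0.21,0.5],[-0.08,0,0,0,0,0.28,0.5],[-0.1,0,0,0,0,0.35,0.5],[-0.12,0,0,0,0,0.42,0.5],[-0.14,0,0,0,0,0.49,0.5],[-0.17,0,0,0,0,0.56,0.5],[-0.19,0,0,0,0,0.63,0.5],[-0.21,0,0,0,0,0.7,0.5]]}}

```text
clock: 11.0
position: [0.5846, -0.0202, 0.1706]
tool_rot: [-3.14, 0.001, 1.619]
force: [-0.8, -0.2, -0.2]
grip_width: 0.0425
finger_force: 0.0
```

```bash
python3 -c "
from h import *
go(.5889,-.0207,.13,87.05)"
```

```text
row [-0.0013, 0.0087, 0.0812] [-0.0009, 0.0004, 0.0476] t 11.0 pos [ 0.5846 -0.0202  0.1706] yaw [-179.9    0.    92.8] F [-0.8 -0.2 -0.2] w 0.0425
```

Request:
{"fn": "play_rows", "kwargs": {"deltas": [[-0.001,0.009,0.04,0,0,0.048,0.5],[-0.001,0.009,0.08,0,0,0.048,0.5],[-0.001,0.009,0.08,0,0,0.048,0.5],[-0.001,0.009,0.08,0,0,0.048,0.5]]}}

```text
clock: 11.4
position: [0.5887, -0.0207, 0.1315]
tool_rot: [-3.14, 0.001, 1.525]
force: [0.1, -0.0, 0.2]
grip_width: 0.0427
finger_force: 0.0
```

Run:
```python
from h import *
go(.5889,-.0207,.078,87.05)
im=np.mean([grab_frame('scene')[:,:,::-1].astype(float) for _ in range(4)],0).astype(np.uint8)
c=cv2.resize(im[170:260,250:370],(800,600),interpolation=cv2.INTER_CUBIC)
p=(proj("scene",[.5889,-.0207,.095])-[250,170]+.5)*6.667; cv2.circle(c,tuple(int(v) for v in p),3,(0,0,255),-1)
cv2.imwrite('pics/p5.png',c)
```

```text
row [0.0001, 0.0005, 0.1069] [-0.0007, 0.0004, 0.0025] t 11.4 pos [ 0.5887 -0.0207  0.1315] yaw [-179.9    0.    87.4] F [ 0.1 -0.   0.2] w 0.0427
```

View pics/p5.png

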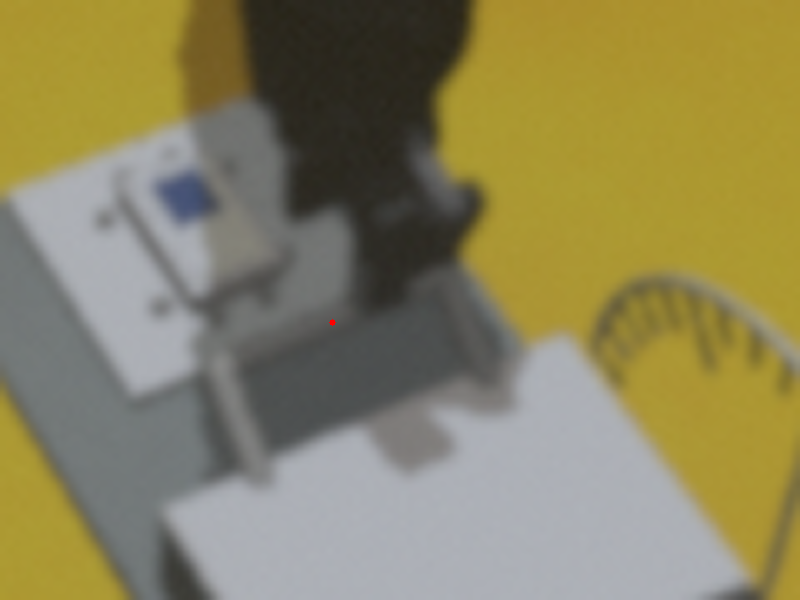

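The near finger is past the bar's far side, the bar mid is at about (330,315), and the sample sits between its pins. Descending over the bar and closing.

Request:
{"fn": "play_rows", "kwargs": {"deltas": [[0,0,0.04,0,0,0.002,0.5],[0,0,0.08,0,0,0.002,0.5],[0,0,0.107,0,0,0.002,0.5],[0,0,0.107,0,0,0.002,0.5],[0,0,0.107,0,0,0.002,0.5]]}}

```text
clock: 12.1
position: [0.5894, -0.0205, 0.079]
tool_rot: [3.141, 0.0, 1.52]
force: [0.4, -0.0, 2.0]
grip_width: 0.0424
finger_force: 0.0
```

Request:
{"fn": "play_rows", "kwargs": {"deltas": [[0,0,0,0,0,0,0.95],[0,0,0,0,0,0,0.95],[0,0,0,0,0,0,0.95],[0,0,0,0,0,0,0.95],[0,0,0,0,0,0,0.95],[0,0,0,0,0,0,0.95],[0,0,0,0,0,0,0.95]], "newtons": 30}}

```text
clock: 12.8
position: [0.5886, -0.0202, 0.079]
tool_rot: [-3.141, -0.001, 1.52]
force: [-9.2, 1.5, 11.3]
grip_width: 0.0106
finger_force: 29.3
```

```bash
python3 -c "
import numpy as np
a=np.arctan2(31,160);r=np.hypot(.16,.031)
f=lambda t:np.array([r*(np.cos(a)-np.cos(a+t)),r*(np.sin(a+t)-np.sin(a))])/.5
for s in(0,25):
  for t in np.arange(2.5,25.1,2.5): print(s+t,(f(np.radians(s+t))-f(np.radians(s))).round(3))"
```

```text
2.5 [0.003 0.014]
5.0 [0.007 0.028]
7.5 [0.011 0.041]
10.0 [0.016 0.055]
12.5 [0.021 0.068]
15.0 [0.027 0.081]
17.5 [0.033 0.093]
20.0 [0.041 0.106]
22.5 [0.048 0.118]
25.0 [0.056 0.129]
27.5 [0.009 0.011]
30.0 [0.018 0.022]
32.5 [0.027 0.033]
35.0 [0.037 0.043]
37.5 [0.048 0.053]
40.0 [0.059 0.062]
42.5 [0.07 0.07]
45.0 [0.081 0.079]
47.5 [0.093 0.086]
50.0 [0.106 0.094]
```

Request:
{"fn": "play_rows", "kwargs": {"deltas": [[0,0.003,-0.014,0,0,0,0.95],[0,0.007,-0.028,0,0,0,0.95],[0,0.011,-0.041,0,0,0,0.95],[0,0.016,-0.055,0,0,0,0.95],[0,0.021,-0.068,0,0,0,0.95],[0,0.027,-0.081,0,0,0,0.95],[0,0.033,-0.093,0,0,0,0.95],[0,0.041,-0.106,0,0,0,0.95],[0,0.048,-0.118,0,0,0,0.95],[0,0.056,-0.129,0,0,0,0.95]]}}

```text
clock: 13.8
position: [0.6148, -0.0217, 0.1434]
tool_rot: [-3.136, -0.001, 1.52]
force: [-21.7, 2.0, 10.6]
grip_width: 0.0109
finger_force: 29.9
```

The force on the tool points radially outward, so it sits slightly inside the arc. I'll ease off about 1.5 mm radially.

Request:
{"fn": "play_rows", "kwargs": {"deltas": [[0,-0.0015,-0.001,0,0,0,0.95],[0,-0.003,-0.002,0,0,0,0.95],[0,-0.003,-0.002,0,0,0,0.95]]}}

```text
clock: 14.1
position: [0.6153, -0.0217, 0.1444]
tool_rot: [-3.141, -0.0, 1.52]
force: [-5.9, 0.2, 1.7]
grip_width: 0.0109
finger_force: 29.7
```

Request:
{"fn": "play_rows", "kwargs": {"deltas": [[0,0.008,-0.012,0,0,0,0.95],[0,0.017,-0.023,0,0,0,0.95],[0,0.026,-0.034,0,0,0,0.95],[0,0.036,-0.044,0,0,0,0.95],[0,0.047,-0.054,0,0,0,0.95],[0,0.058,-0.063,0,0,0,0.95],[0,0.069,-0.071,0,0,0,0.95],[0,0.08,-0.08,0,0,0,0.95],[0,0.092,-0.087,0,0,0,0.95],[0,0.105,-0.095,0,0,0,0.95]]}}

```text
clock: 15.1
position: [0.6683, -0.0245, 0.1929]
tool_rot: [3.141, -0.0, 1.52]
force: [-8.2, 0.4, 8.7]
grip_width: 0.0108
finger_force: 30.4
```

Request:
{"fn": "play_rows", "kwargs": {"deltas": [[0,0,0,0,0,0,0.95],[0,0,0,0,0,0,0.95],[0,0,0,0,0,0,0.95]]}}

```text
clock: 15.4
position: [0.6683, -0.0245, 0.1929]
tool_rot: [3.141, -0.0, 1.52]
force: [-7.6, 0.2, 11.1]
grip_width: 0.0109
finger_force: 30.7
```

Run:
```python
from h import *
u=np.array([np.cos(np.radians(-2.95)),np.sin(np.radians(-2.95))])
P=np.mean([observe()["position"]],0); s=observe()
H=np.array([.479,-.015])+.27*u
# bar = TCP + off, off from the shut grasp (bar z .095 at TCP z .079)
for off in(.016,.017):
    d=(H-P[:2])@u; h=P[2]+off-.064
    print("angle",np.degrees(np.arctan2(h,d))-10.966,"r",np.hypot(h,d))
print(P,s["force"],s["grip_width"],s["clock"])
im=np.mean([grab_frame('scene')[:,:,::-1].astype(float) for _ in range(5)],0).astype(np.uint8)
cv2.imwrite('pics/s_open.png',im)
c=cv2.resize(im[150:300,230:430],(800,600),interpolation=cv2.INTER_CUBIC)
# predicted flap near edge corners at 50 deg (top surface ~ hinge line +2.5mm)
for ang,col in((45,(255,0,0)),(50,(0,0,255)),(55,(0,255,0))):
    t=np.radians(ang)
    for y in(-.09,.09):
        n=np.array([-u[1],u[0]]); q=H-u*(.13*np.cos(t)-.0*np.sin(t))+n*y
        p=(proj("scene",[*q,.064+.13*np.sin(t)])-[230,150]+.5)*4
        cv2.circle(c,tuple(int(v) for v in p),3,col,-1)
cv2.imwrite('pics/p6.png',c)
```

```text
angle 49.99666628903107 r 0.1657020697938594
angle 50.163617416192146 r 0.1665770805763973
[ 0.66833288 -0.02451415  0.19287392] [-7.59703055  0.20161768 11.11475692] 0.01088042059476686 15.4
```

View pics/p6.png

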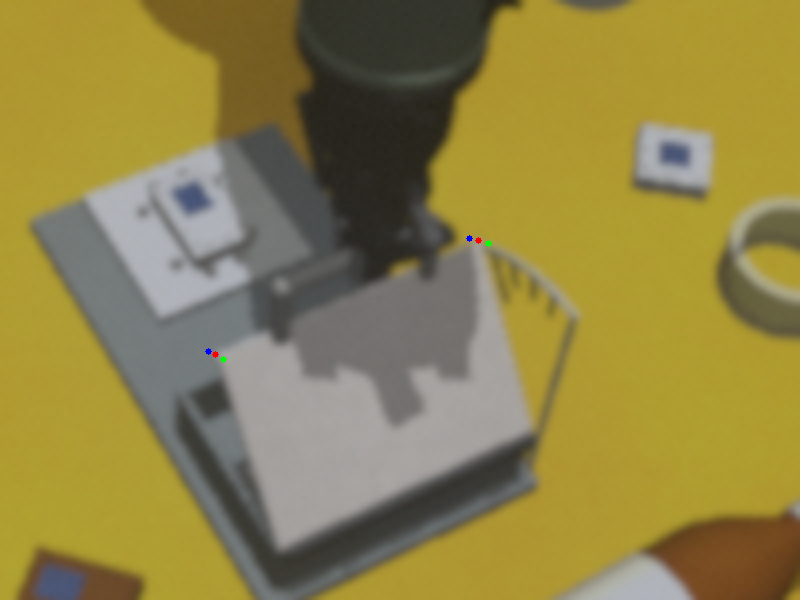

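The open flap's near corners at about (217,356) and (474,243) coincide with the red 50° predictions. The bar kinematics also give about 50°, and the sample is still between its pins. I'll ease the remaining radial load, check, and hand in.

Request:
{"fn": "play_rows", "kwargs": {"deltas": [[0,-0.001,-0.002,0,0,0,0.95],[0,-0.001,-0.002,0,0,0,0.95],[0,-0.001,-0.002,0,0,0,0.95],[0,-0.001,-0.002,0,0,0,0.95]]}}

```text
clock: 16.05
position: [0.6676, -0.0245, 0.1926]
tool_rot: [3.141, 0.0, 1.52]
force: [-2.3, -1.6, 0.7]
grip_width: 0.0107
finger_force: 30.5
```

Run:
```python
from h import *
p=np.mean([observe()["position"]],0);s=observe();print(p,s["force"],s["grip_width"],s["finger_force"])
d=p-np.array([.5889,-.0205,.079]); c=np.hypot(np.hypot(d[0],d[1]),d[2]); print("chord angle",np.degrees(2*np.arcsin(c/2/.16298)),"direction angle",2*(np.degrees(np.arctan2(np.hypot(d[0],d[1]),d[2]))-10.97))
```

```text
[ 0.66762197 -0.02450405  0.19260969] [-2.3140359  -1.61975465  0.65277414] 0.010742328054024454 30.464242100715637
chord angle 50.2016615988556 direction angle 47.56672972449225
```

```bash
python3 -c "
from workcell import *
print(job_done())"
```

```text
the job is handed in; nothing more can be done
None
```

The oblong block lies flat between all the stop pins, released while the flap was shut, and the job is handed in with the fingers still holding the flap by its bar at about 50° (estimated within 1–2°); nothing else was touched.

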